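# Set the dispenser gate half a turn open past the wheel's slack

## Task

Stand the espresso cup upright under the end of the dry-goods dispenser's chute, the lip reaching over its mouth, and let go of it. Then, by the black handle of its red handwheel, open the dispenser's gate by half a turn (anticlockwise seen from above), counted only from the point where the wheel's slack is used up and it begins to move the stem; stop there without going past, as winding back only brings the slack in again. Keep the force on the brittle handle under 50 N, do not disturb the cup again, nor the tin or the salt shaker, and let go of the wheel.

Things in the scene. Friction and masses are not known exactly. Their poses are not given: they have to be found in the camera images.
- dispenser: Dry-goods dispenser, fixed: grey-white hopper, wooden lid, aluminium gate frame with a red handwheel on top, open steel chute sloping down to the robot's right. Origin on the worktop under the wheel's axis; x points away from the chute, z up. The hopper lies at x = -0.02 to +0.10, 100 mm wide in y, 157 mm high with its lid knob; the frame is 82 mm wide, 165 mm high
- chute_lip (a point): middle of the lower, open end of the chute's underside, 55 mm above the worktop, 108 mm from the wheel's axis. The chute is 40 mm wide; its side walls' top is 71 mm above the worktop at the lip and rises 26 mm per 100 mm towards the gate
- cup_spot (a point): where the foot of the cup's axis should stand on the worktop (z = 0): 15 mm beyond the chute's lip, so that the lip reaches over the rim. A cup lowered from straight above would strike the lip: bring it in low, along the dispenser's +x. x axis as the dispenser's
- wheel: red round handwheel, 92 mm across, axis vertical, rim 191 to 205 mm above the worktop, with an upright black handle on the rim; opens anticlockwise seen from above. At the start it is in its slack: it turns freely (0.02 N m) for an unknown angle, up to a third of a turn, then bites (0.35 N m). It stays where left; turned back, slack returns
- wheel_centre (a point): point on the wheel's axis at the height of the rim's top, 205 mm above the worktop
- handle_grip (a point): middle of the wheel's upright black handle: a post 12 mm thick, from 205 to 237 mm above the worktop, this point at 225 mm, 38 mm from the wheel's axis; free to spin about itself. Its place at the start tells nothing of the slack left. Pushing it along the circle takes about 0.5 N in the slack and 9 N once the wheel bites
- stem_top (a point): top end of the brass stem on the wheel's axis, fixed to the gate; 230 mm above the worktop when the gate is shut, as at the start. Wheel turns that bite raise it 8 mm a turn; it stays where it is left and cannot be lifted by hand
- cup: small espresso cup with coloured bands, loose, about 0.1 kg, 49 mm high, 59 mm across at the rim tapering to 42 mm at the foot, open at the top. Origin on its underside; the round body is centred at x = -1, y = +12 mm; the handle (13 mm thick, 15 to 47 mm high) stands out along the cup's -y to y = -42 mm and points roughly to the robot's right at the start
- cup_axis (a point): foot of the round body's axis, on the cup's underside
- tin: food tin, 75 mm across, 58 mm high, loose; bystander, origin under its centre
- shaker: salt shaker, 44 mm across, 90 mm high, loose; bystander, origin under its centre

How it is judged:
By the outcome, as a careful person would: the job done as asked, in the order asked, and still so for the second after the job is handed in, with the robot touching nothing.
It also fails if it takes over 72 s, if anything falls off the work surface, if the arm or the gripper's body presses on something with over 40 N, if the wrist force passes 120 N, or if a joint passes its speed limit or range.

## Robot

A 6-joint arm with a two-finger parallel gripper is mounted at the origin on a cart in front of the work surface, level with it; the furniture and walls round the work are solid. World frame = base frame: x ahead of the robot, y to its left, z up, the work surface at z = 0. Lengths are in mm, angles in rad, forces in N, time in s.
With the tool pointing down it reaches from about 325 to 750 mm from the base axis. Payload 7.6 kg.
Tool frame: the origin (TCP) lies midway between the tips of the shut fingers; the grasp point (between the pads) lies 19 mm behind it; z points along the fingers, y is the line along which they close (so a half turn about z gives the same grasp; the last joint's range is limited). The gripper opens to 85 mm and grips with 20 to 120 N. Pads are 22 mm wide; open, the fingers measure 114 mm over their backs; the gripper's body (76 mm by 85 mm) begins 54 mm behind the grasp point. The pads swing forward as they close: fully open they stand 13 mm farther back than shut.
Start: joints at [-1.203, 0.052, 1.401, -0, 1.689, -0.07], TCP at [222.599, -475.495, 231.323] pointing down, gripper open.
Joint ranges: [-2.9, 2.9], [-0.91, 2.17], [0.12, 2.37], [-1.06, 4.2], [0.26, 2.73], [-2.93, 2.93]. Speed limits (rad/s): [2.57, 2.57, 3.01, 3.14, 3.14, 3.14].

## Interface

Orientations are given as a unit quaternion [w, x, y, z].
In Python, from rig import r gives the robot as it stands.
- The arm moves only by the shell command python3 shift.py [FORCE], which reads ROWS from standard input. ROWS is a JSON list that holds a single list of rows (three levels of brackets), with 1 to 10 rows, each of 7 numbers: a rotation vector rx, ry, rz in rad, then dx, dy, dz in mm, then the finger opening in mm; each row is the pose to reach, as a shift and turn from the pose commanded when the command began, along the tool's axes at that moment; what a row does not reach only later rows make up. A row lasts 1/12 s, in which the tool goes at most 41.7 mm and 0.125 rad, less where a joint would pass 70% of its speed; a pose out of reach is approached as far as the arm can. The fingers move at their own pace and stop on an object; FORCE is the grip in N (left out, the last holds). Time passes only in rows, so rows that do not move let the fingers close. It prints the time, the measured TCP pose, the force, the opening and the grip force at its end. Input that does not fit is refused with a message, and nothing moves.
- r.read_state(): the state, without advancing time (a new reading comes with each control period).
- r.grab_frame(name): name is "scene" or "top" or "wrist"; returns the picture (480x640x3 uint8, red, green, blue); there is no depth.
- r.camera_model(name): a dict with "fx", "fy", "cx", "cy" (pixels), "world_from_camera" (4x4, takes a point from camera to world coordinates); the wrist camera has in their place "hand_eye" (4x4, takes a point from camera to tool coordinates, whose origin is the TCP and whose axes are the flange's). Camera axes: x right, y up, looking along -z (the intrinsics and any distortion apply to the point x, -y, -z); pixel columns grow to the right and rows downward; lengths in mm; the calibration is good to about 2 mm. A picture is of the moment at which its call begins: read the wrist's pose just before it. camera_model takes no time and is no camera call.
- r.finish_job(): hands the job in; it is judged then, once.
The state is a dict: "t": time; "joint_positions": joint angles; "qd": joint speeds; "tau": joint torques, N m; "eef_pos": TCP position; "tool_rot": TCP orientation; "wrist_force": force on the tool from outside, world axes, zero at the start; "ft_torque": the same for the moment, N m; "opening": finger opening in mm; "grip_force": force on a finger pad.
Only numpy, scipy, OpenCV 4.12 (cv2) and the standard library are available. Lean on these libraries where they do the work, as an engineer would, in place of code of your own. Each camera call takes 0.05 s, during which the arm holds its last target. There are 200 camera calls.

## Working session

There is one attempt and no reset: what is moved stays moved. The work goes in short steps, Python scripts to look and compute and a shell command to move; the robot and the scene stay as the last step left them, time stands still between calls to the robot, and variables do not carry over. Pictures are saved under pics/ and viewed, at most 10 in all, crops included, and the job is handed in when it is done.

```bash
ls; mkdir -p pics
cat > h.py <<'E'
import numpy as np, cv2
from rig import r
def ray(n,u,v):
    m=r.camera_model(n); T=np.array(m["world_from_camera"])
    d=np.array([(u-m["cx"])/m["fx"],-(v-m["cy"])/m["fy"],-1.]); return T[:3,3],T[:3,:3]@d
def onz(n,u,v,z):
    o,d=ray(n,u,v); return o+d*(z-o[2])/d[2]
def proj(n,p):
    m=r.camera_model(n); T=np.array(m["world_from_camera"]); c=T[:3,:3].T@(np.array(p,float)-T[:3,3])
    return np.array([m["cx"]+m["fx"]*c[0]/-c[2], m["cy"]-m["fy"]*c[1]/-c[2]])
E
python3 - <<'E'
from h import *
for n in("scene","top"):
    cv2.imwrite(f"pics/{n}0.png",r.grab_frame(n)[:,:,::-1]); m=r.camera_model(n); print({k:(v if np.isscalar(v) else np.round(v,3).tolist()) for k,v in m.items()})
print(r.read_state())
E
```

```text
pics
rig.py
shift.py
{'fx': 595.546799132974, 'fy': 595.546799132974, 'cx': 308.2829921142503, 'cy': 231.98508728667335, 'world_from_camera': [[-0.999, 0.0, 0.032, 557.042], [0.027, -0.553, 0.833, 649.222], [0.018, 0.833, 0.552, 710.131], [0.0, 0.0, 0.0, 1.0]]}
{'fx': 472.70359815378737, 'fy': 472.70359815378737, 'cx': 322.7048283640863, 'cy': 239.85027941322468, 'world_from_camera': [[-0.016, 0.993, -0.114, 405.709], [-1.0, -0.018, -0.012, -168.964], [-0.014, 0.114, 0.993, 1164.48], [0.0, 0.0, 0.0, 1.0]]}
{'t': 0.1, 'joint_positions': array([-1.20332477e+00,  5.27659223e-02,  1.40159461e+00, -5.20981568e-05,
        1.68860194e+00, -7.02928357e-02]), 'qd': array([-4.57858117e-05, -1.43561567e-03, -1.84276536e-03, -2.24033104e-04,
        4.86329649e-04,  1.41590969e-03]), 'tau': array([ 1.01129179e-03, -3.82580745e+01, -3.60986066e+01, -9.30532519e-05,
        4.80188450e-03, -2.82426907e-05]), 'eef_pos': array([ 222.47283467, -475.24414999,  230.57518943]), 'tool_rot': array([-6.73535688e-04,  9.76141209e-01,  2.17135601e-01, -1.26982219e-04]), 'wrist_force': array([ 0.21875211, -0.19333244,  0.28705386]), 'ft_torque': array([-0.02137281,  0.03507819,  0.02127722]), 'grip_force': 0.0, 'opening': 85.3174067812558}
```

View pics/scene0.png

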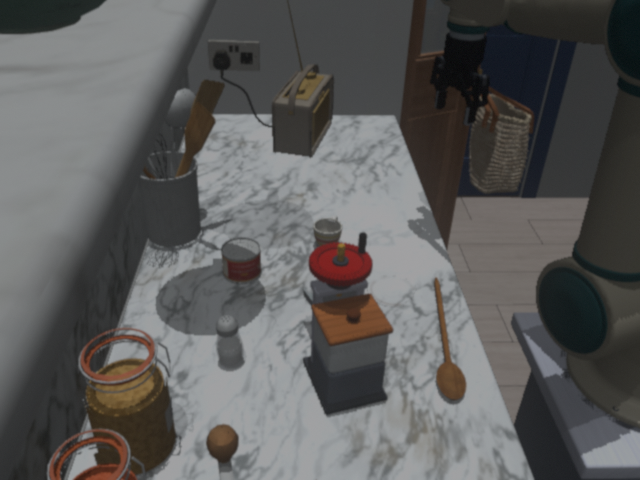

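View pics/top0.png

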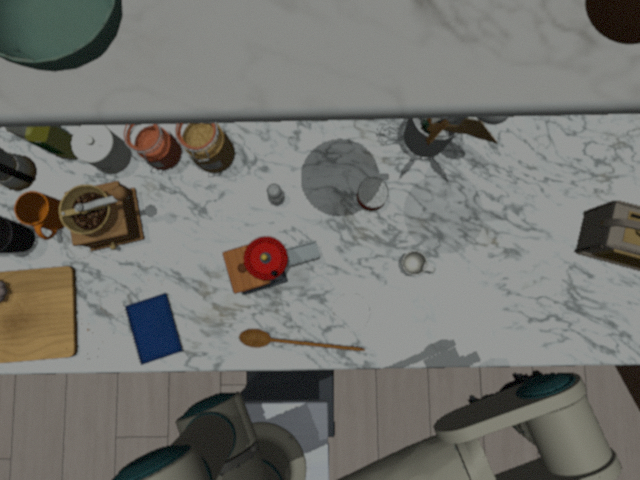

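The scene camera shows the dispenser (wheel at about 340,262), with the cup behind it at 327,230, the tin at 241,258 and the shaker at 229,340. In the top view the wheel is at 265,258, the chute end at 318,250, the cup at 413,263 with its handle towards 432,270, the tin at 373,192 and the shaker at 275,193.

Run:
```python
from h import *
t=r.grab_frame("top")[:,:,::-1]; s=r.grab_frame("scene")[:,:,::-1]
a=cv2.resize(t[225:295,240:440],None,fx=4,fy=4,interpolation=cv2.INTER_CUBIC)
b=cv2.resize(s[205:305,290:390],None,fx=3,fy=3,interpolation=cv2.INTER_CUBIC)
o=np.zeros((580,800,3),np.uint8); o[:280]=a; o[280:580,:300]=b
cv2.imwrite("pics/c1.png",o)
for n,im in(("top",t),("scene",s)):
    hsv=cv2.cvtColor(np.ascontiguousarray(im),cv2.COLOR_BGR2HSV)
    m=(((hsv[...,0]<6)|(hsv[...,0]>174))&(hsv[...,1]>170)&(hsv[...,2]>60)).astype(np.uint8)*255
    m[:, :220]=0
    cs,_=cv2.findContours(m,cv2.RETR_EXTERNAL,cv2.CHAIN_APPROX_NONE)
    c=max(cs,key=cv2.contourArea); e=cv2.fitEllipse(cv2.convexHull(c)); print(n,e)
    print(onz(n,*e[0],203))
```

```text
top ((265.2228088378906, 258.4126892089844), (41.97747802734375, 43.236080169677734), 99.61474609375)
[479.89919116 -39.54945863 203.        ]
scene ((339.7024841308594, 261.6147155761719), (35.187618255615234, 59.3279914855957), 94.00997161865234)
[484.13805626 -38.55910792 203.        ]
```

View pics/c1.png

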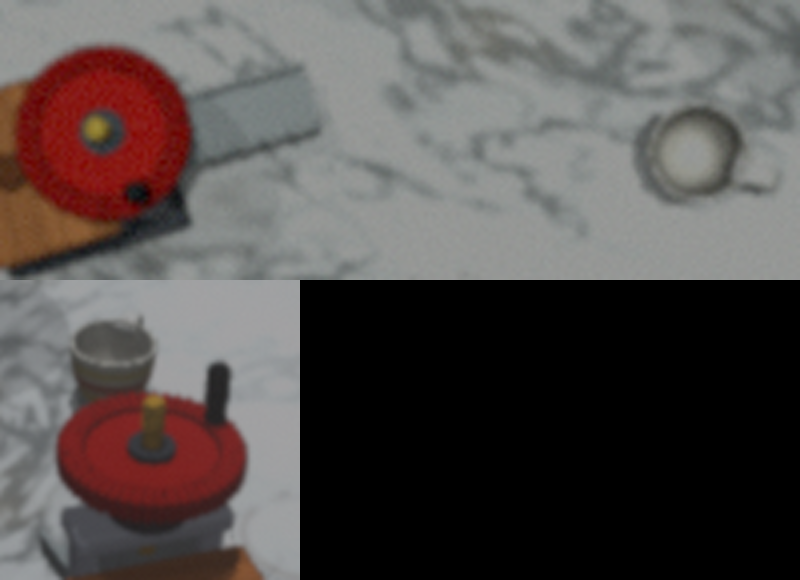

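The crop shows the chute lip corners at about (315.8,241.8) and (320.5,257.5) in the top view, the cup rim centre at (414.5,263), its handle end at (435,270.5), and the wheel's black handle top at (274.5,271.8). In the scene view the handle top is at (362.7,234).

Run:
```python
from h import *
A=onz("top",315.75,241.75,71);B=onz("top",320.5,257.5,71);print("lip",A,B,np.linalg.norm(A-B))
for x in((480,-39.5),(484,-38.5),(482,-39)):
    W=np.array([*x,0]); L=(A+B)/2-W; L[2]=0; print(np.linalg.norm(L),L[:2]/np.linalg.norm(L),np.degrees(np.arctan2(-L[1],-L[0])))
print("edge yaw",(A-B)/np.linalg.norm(A-B))
print("cup",onz("top",414.5,263,49),"scene",onz("scene",290+112/3,205+(348-280)/3,49))
print("cuphandle",onz("top",435,270.5,45))
print("handle",onz("top",274.5,271.7,237),onz("scene",362.7,234,237))
print("stem",onz("top",240+97/4,225+129/4,230),onz("scene",290+154/3,205+120/3,230))
print("tin",onz("top",373,192,58),"shaker",onz("top",275,190,85))
m=r.camera_model("wrist");print(m)
```

```text
lip [ 526.90724903 -139.69696017   71.        ] [ 489.97142363 -150.17283105   71.        ] 38.392695514040135
109.20308174368003 [ 0.26042613 -0.96549377] 105.09534888463493
109.20470760414453 [ 0.2237938  -0.97463651] 102.93195931808262
109.1844339299874 [ 0.24215298 -0.97023808] 104.01364604810315
edge yaw [0.96205346 0.27286104 0.        ]
cup [ 474.82241483 -371.04244041   49.        ] scene [ 478.95015915 -363.69701675   49.        ]
cuphandle [ 456.5405023  -419.30837986   45.        ]
handle [450.82364209 -62.29789257 237.        ] [451.20781633 -59.06863868 237.        ]
stem [480.16231767 -41.25530915 230.        ] [482.892431   -41.51427537 230.        ]
tin [ 645.03535574 -277.39138678   58.        ] shaker [648.35682273 -46.88879196  85.        ]
{'fx': 420.48384716588663, 'fy': 420.48384716588663, 'cx': 323.1397319347747, 'cy': 234.68270934988072, 'hand_eye': array([[ 6.34550441e-04,  9.53615343e-01,  3.01027201e-01,
         7.74414990e+01],
       [ 9.99999719e-01, -4.84778213e-04, -5.72235068e-04,
         8.03559107e-01],
       [-3.99760712e-04,  3.01027479e-01, -9.53615382e-01,
        -1.43643481e+02],
       [ 0.00000000e+00,  0.00000000e+00,  0.00000000e+00,
         1.00000000e+00]])}
```

```bash
cat >> h.py <<'E'
from scipy.spatial.transform import Rotation as R
def pose():
    s=r.read_state(); q=s["tool_rot"]; return s,R.from_quat([q[1],q[2],q[3],q[0]])
def to(p,yaw):  # shift in tool axes to TCP p, tool down with tool x at yaw deg
    s,Q=pose(); T=R.from_matrix(np.column_stack([[np.cos(a:=np.radians(yaw)),np.sin(a),0],[np.sin(a),-np.cos(a),0],[0,0,-1]]))
    d=Q.inv().apply(np.array(p)-s["eef_pos"]); print("rv",(Q.inv()*T).as_rotvec().round(3),"d",d.round(1),"t",round(s["t"],2),"tcp",s["eef_pos"].round(1),"F",s["wrist_force"].round(1),"q",s["joint_positions"].round(2))
E
echo '[[[0, 0, 1.25, 275, 11, 0, 85], [0, 0, 1.25, 275, 11, 0, 85], [0, 0, 1.25, 275, 11, 0, 85], [0, 0, 1.25, 275, 11, 0, 85], [0, 0, 1.25, 275, 11, 0, 85], [0, 0, 1.25, 275, 11, 0, 85], [0, 0, 1.25, 275, 11, 0, 85], [0, 0, 1.25, 275, 11, 0, 85], [0, 0, 1.25, 275, 11, 0, 85], [0, 0, 1.25, 275, 11, 0, 85]]]' | python3 shift.py 30
python3 -c "
from h import *
to([476,-369,180],-95)"
```

```text
t: 1.03
eef_pos: [477.2, -368.0, 230.6]
tool_rot: [-0.0, 0.93, -0.366, -0.001]
wrist_force: [-0.4, -0.0, -0.2]
opening: 85.2
grip_force: 0.0
rv [0.001 0.001 0.908] d [-0.1  1.5 50.6] t 1.03 tcp [ 477.2 -368.   230.6] F [-0.4 -0.  -0.2] q [-0.72  0.27  1.16 -0.    1.71  1.6 ]
```

```bash
echo '[[[0, 0, 0.9, 0, 1, 0, 85], [0, 0, 0.9, 0, 1, 0, 85], [0, 0, 0.9, 0, 1, 0, 85], [0, 0, 0.9, 0, 1, 0, 85], [0, 0, 0.9, 0, 1, 0, 85], [0, 0, 0.9, 0, 1, 0, 85], [0, 0, 0.9, 0, 1, 0, 85], [0, 0, 0.9, 0, 1, 0, 85], [0, 0, 0.9, 0, 1, 0, 85]]]' | python3 shift.py
python3 - <<'E'
from h import *
import json
s,Q=pose(); im=r.grab_frame("wrist"); cv2.imwrite("pics/w1.png",im[:,:,::-1])
T=np.eye(4);T[:3,:3]=Q.as_matrix();T[:3,3]=s["eef_pos"]; np.save("w1.npy",T@r.camera_model("wrist")["hand_eye"])
print(r.camera_model("wrist").keys())
E
```

```text
t: 1.78
eef_pos: [475.6, -369.6, 231.1]
tool_rot: [-0.0, -0.681, 0.733, 0.0]
wrist_force: [-0.6, 0.2, -0.0]
opening: 84.8
grip_force: 0.0
dict_keys(['fx', 'fy', 'cx', 'cy', 'hand_eye'])
```

View pics/w1.png

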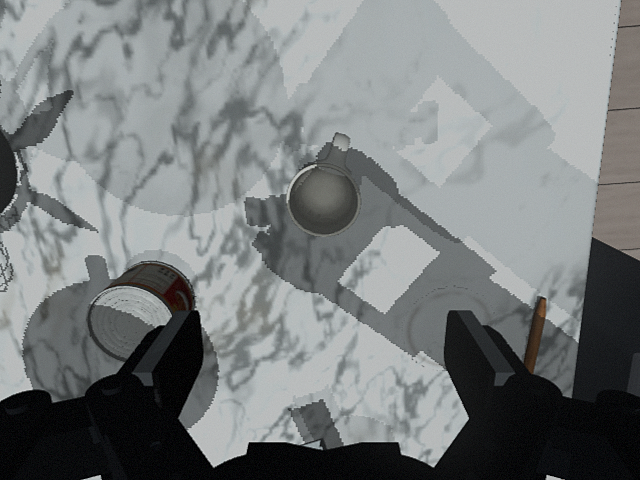

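The wrist view shows the cup rim centred at about (324,199) with the handle end at (342,138). The tin is well to the left.

```bash
cat >> h.py <<'E'
def wz(T,u,v,z):
    m=r.camera_model("wrist"); d=T[:3,:3]@np.array([(u-m["cx"])/m["fx"],-(v-m["cy"])/m["fy"],-1.]); return T[:3,3]+d*(z-T[2,3])/d[2]
E
python3 - <<'E'
from h import *
T=np.load("w1.npy"); c=wz(T,324,199.5,49);h=wz(T,342,140,46); print(c,h,wz(T,287,199,49)-wz(T,361,199,49),np.degrees(np.arctan2(*(h-c)[[1,0]])))
to([c[0],c[1],12],-95)
E
```

```text
[ 475.380119   -373.52719473   49.        ] [ 458.3326358 -418.2520787   46.       ] [58.38355548 -4.25260876  0.        ] -110.86500923380434
rv [0.    0.    0.016] d [ 4.000e+00 -1.000e-01  2.191e+02] t 1.83 tcp [ 475.6 -369.6  231.1] F [ 0.  -1.2 -0.3] q [-0.72  0.27  1.16 -0.    1.71  2.49]
```

```bash
echo '[[[0, 0, 0, 3, 0, 40, 85], [0, 0, 0, 3, 0, 80, 85], [0, 0, 0, 3, 0, 120, 85], [0, 0, 0, 3, 0, 160, 85], [0, 0, 0, 3, 0, 195, 85], [0, 0, 0, 3, 0, 219, 85], [0, 0, 0, 3, 0, 219, 85], [0, 0, 0, 3, 0, 219, 85]]]' | python3 shift.py 
echo '[[[0, 0, 0, 0, 0, 0, 40], [0, 0, 0, 0, 0, 0, 40], [0, 0, 0, 0, 0, 0, 40], [0, 0, 0, 0, 0, 0, 40], [0, 0, 0, 0, 0, 0, 40], [0, 0, 0, 0, 0, 0, 40], [0, 0, 0, 0, 0, 0, 40], [0, 0, 0, 0, 0, 0, 40]]]' | python3 shift.py 30
```

```text
t: 2.5
eef_pos: [474.9, -372.2, 11.6]
tool_rot: [-0.0, -0.681, 0.732, 0.001]
wrist_force: [0.5, -0.2, -0.0]
opening: 85.0
grip_force: 0.0
t: 3.17
eef_pos: [476.5, -373.8, 15.5]
tool_rot: [0.0, -0.68, 0.733, -0.002]
wrist_force: [-1.7, 1.3, 6.4]
opening: 56.6
grip_force: 31.2
```

```bash
echo '[[[0, 0, 0, 0, 0, -12, 40], [0, 0, 0, 0, 0, -24, 40], [0, 0, 0, 0, 0, -24, 40]]]' | python3 shift.py; python3 -c "
from h import *
to([530.6,-227,35],-75)"
```

```text
t: 3.42
eef_pos: [477.1, -374.0, 40.9]
tool_rot: [0.0, -0.68, 0.733, -0.003]
wrist_force: [-0.5, -0.4, -0.2]
opening: 56.7
grip_force: 32.2
rv [-0.005 -0.005 -0.337] d [-150.6  -42.3    5.5] t 3.42 tcp [ 477.1 -374.    40.9] F [-0.5 -0.4 -0.2] q [-0.73  0.41  1.37  0.    1.35  2.49]
```

```bash
echo '[[[0, 0, -0.1, -35, -10, 2, 40], [0, 0, -0.2, -70, -20, 5, 40], [0, 0, -0.34, -110, -30, 5, 40], [0, 0, -0.34, -150, -42, 5, 40], [0, 0, -0.34, -150, -42, 5, 40], [0, 0, -0.34, -150, -42, 5, 40]]]' | python3 shift.py
python3 - <<'E'
from h import *
s,Q=pose(); im=r.grab_frame("wrist"); cv2.imwrite("pics/w2.png",im[:,:,::-1])
T=np.eye(4);T[:3,:3]=Q.as_matrix();T[:3,3]=s["eef_pos"]; np.save("w2.npy",T@r.camera_model("wrist")["hand_eye"])
cv2.imwrite("pics/t2.png",cv2.resize(r.grab_frame("top")[200:320,240:440,::-1],None,fx=4,fy=4,interpolation=cv2.INTER_CUBIC))
to([530.6,-227,20],-75)
E
```

```text
t: 3.92
eef_pos: [529.5, -224.4, 32.0]
tool_rot: [-0.0, 0.795, -0.606, 0.001]
wrist_force: [-0.5, -0.8, -1.4]
opening: 56.6
grip_force: 32.3
rv [-0.    -0.001  0.003] d [ 0.7 -1.8 11.8] t 4.02 tcp [ 528.7 -226.8   31.8] F [ 0.8 -0.4 -1.2] q [-0.47  0.35  1.48 -0.    1.32  2.41]
```

View pics/w2.png

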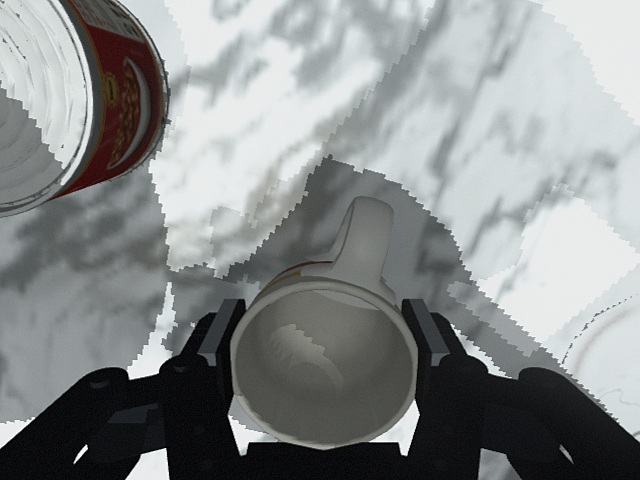

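The cup is held upright between the pads, with the rim spanning columns 231–418 and rows 276–447 and the handle pointing away from the chute. The chute is hidden behind the gripper.

Run:
```python
from h import *
T=np.load("w2.npy"); s,Q=pose()
for z in(63,66):
    P=[wz(T,*p,z) for p in((231,362),(418,362),(322,276),(328,447))]
    print(z,[Q.inv().apply(p-s["eef_pos"]).round(1) for p in P],np.mean(P,0), np.linalg.norm(P[0]-P[1]),np.linalg.norm(P[2]-P[3]))
u=np.array([.255,-.967]);L=np.array([508.9,-144.7])
for k in(15,60): print(L+u*k)
```

```text
63 [array([ -1.5, -30.6, -31.2]), array([ -1.2,  27.5, -31.2]), array([ 27.6,  -2.4, -31.1]), array([-34.2,  -0.2, -31.2])] [ 529.42040529 -224.14912361   63.        ] 58.04449399817033 61.778637160991266
66 [array([  0.6, -29.8, -34.2]), array([  0.9,  26.7, -34.2]), array([ 28.8,  -2.4, -34.1]), array([-31.3,  -0.2, -34.2])] [ 529.98328519 -226.14405724   66.        ] 56.49884141445544 60.13354899553522
[ 512.725 -159.205]
[ 524.2  -202.72]
```

View pics/t2.png

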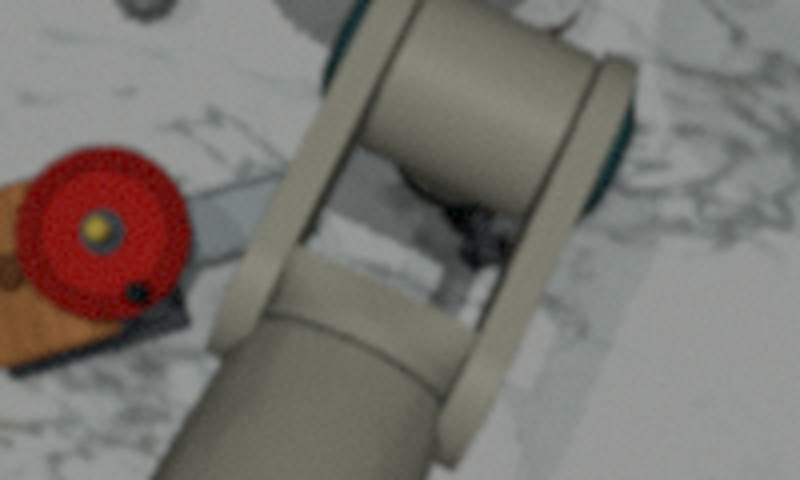

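The top view shows the arm's fork beside the chute, between the cup and the wheel. I need to check the fork's height against the wheel before going in.

Run:
```python
from h import *
for z in(231,300,350,400,450,500,550): print(z,proj("scene",[222.6,-475.5,z]).round(),proj("scene",[222.6,-515,z]).round())
D=[(.05277,1.40159,np.hypot(222.5,-475.2),230.6)]
s,_=pose();q=s["joint_positions"];p=s["eef_pos"];print(q,p)
cv2.imwrite("pics/s2.png",cv2.resize(r.grab_frame("scene")[60:340,220:580,::-1],None,fx=2.1,fy=2.1))
```

```text
231 [453. 123.] [449. 115.]
300 [459.  90.] [454.  83.]
350 [463.  65.] [458.  59.]
400 [467.  39.] [462.  33.]
450 [472.  11.] [466.   6.]
500 [476. -18.] [471. -22.]
550 [481. -49.] [475. -52.]
[-4.69178714e-01  3.45833462e-01  1.47611035e+00 -4.89400032e-04
  1.31861763e+00  2.40773396e+00] [ 528.67077918 -226.77916554   31.83380203]
```

View pics/s2.png

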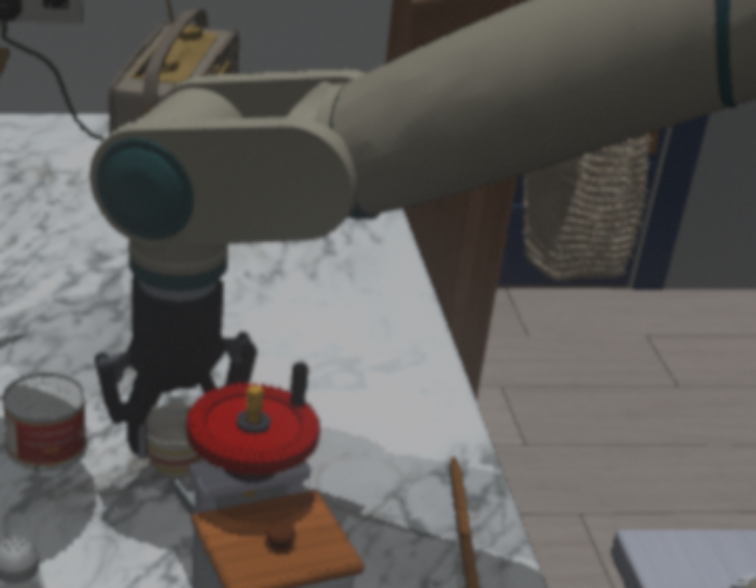

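The scene view shows the cup held and clear of everything, with the underside of the fork's near plate at crop (240,240), which is full-image pixel (334,174).

Run:
```python
from h import *
s,_=pose();p=s["eef_pos"];q1=-.469
f=np.array([np.cos(q1),np.sin(q1),0]);n=np.array([-f[1],f[0],0])
for cx,cy in((150,238),(200,242),(240,240),(320,238)):
  for off in(50,60,70):
    o,d=ray("scene",220+cx/2.1,60+cy/2.1); k=(off-n@(o-p))/(n@d); x=o+k*d; print(cx,off,x.round(),"along",(f@(x-p)).round())
q1=-.37;f=np.array([np.cos(q1),np.sin(q1),0]);n=np.array([-f[1],f[0],0]);c=np.array([512.7,-159.2,0])
for w in([482,-40,0],[451,-60.5,0]): print("wheel/handle rel",n@(w-c),f@(w-c))
```

```text
150 50 [ 553. -184.  269.] along 2.0
150 60 [ 553. -173.  275.] along -3.0
150 70 [ 553. -161.  280.] along -8.0
200 50 [ 516. -165.  275.] along -39.0
200 60 [ 517. -154.  281.] along -43.0
200 70 [ 518. -143.  287.] along -48.0
240 50 [ 488. -151.  285.] along -70.0
240 60 [ 489. -140.  290.] along -74.0
240 70 [ 490. -129.  296.] along -78.0
320 50 [ 435. -124.  301.] along -130.0
320 60 [ 436. -113.  306.] along -134.0
320 70 [ 438. -103.  312.] along -137.0
wheel/handle rel 100.03182583491495 -71.72700900032876
wheel/handle rel 69.70903685907741 -93.21604035883412
```

```bash
python3 -c "
from h import *
to([513.1,-160.7,18],-75)"
```

```text
rv [-0.    -0.001  0.002] d [-68.3  -2.6  13.6] t 4.07 tcp [ 528.4 -227.3   31.7] F [ 0.3 -0.3 -1.5] q [-0.47  0.35  1.48 -0.    1.32  2.41]
```

```bash
echo '[[[0, 0, 0, 0, -2.6, 8, 40], [0, 0, 0, 0, -2.6, 13.6, 40], [0, 0, 0, 0, -2.6, 13.6, 40], [0, 0, 0, 0, -2.6, 13.6, 40]]]' | python3 shift.py; python3 -c "
from h import *
to([513.1,-160.7,18],-75)"
```

```text
t: 4.4
eef_pos: [530.4, -225.8, 16.8]
tool_rot: [0.0, 0.794, -0.608, -0.001]
wrist_force: [-0.4, 0.9, -1.7]
opening: 56.9
grip_force: 32.3
rv [0.001 0.001 0.002] d [-67.4  -0.3  -1.2] t 4.4 tcp [ 530.4 -225.8   16.8] F [-0.4  0.9 -1.7] q [-0.47  0.37  1.48 -0.    1.29  2.41]
```

```bash
echo '[[[0, 0, 0, -17, 0, -0.5, 40], [0, 0, 0, -34, 0, -0.5, 40], [0, 0, 0, -51, 0, -0.5, 40], [0, 0, 0, -62, 0, -0.5, 40], [0, 0, 0, -67.5, 0, -0.5, 40], [0, 0, 0, -67.5, 0, -0.5, 40], [0, 0, 0, -67.5, 0, -0.5, 40]]]' | python3 shift.py
python3 - <<'E'
from h import *
to([513.1,-160.7,15],-75)
a=cv2.resize(r.grab_frame("scene")[190:290,270:400,::-1],None,fx=4,fy=4,interpolation=cv2.INTER_CUBIC)
cv2.imwrite("pics/s3.png",a)
E
```

```text
t: 4.98
eef_pos: [513.6, -160.7, 18.4]
tool_rot: [0.0, 0.794, -0.607, 0.0]
wrist_force: [-0.4, 0.7, -1.9]
opening: 56.5
grip_force: 32.4
rv [-0.    -0.001  0.003] d [-0.2  0.5  3.4] t 4.98 tcp [ 513.6 -160.7   18.4] F [-0.4  0.7 -1.9] q [-0.37  0.27  1.6  -0.    1.27  2.5 ]
```

View pics/s3.png

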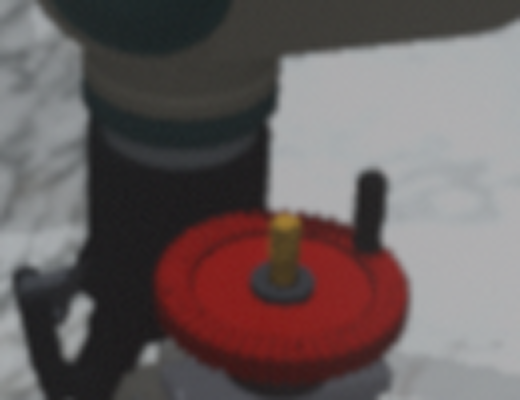

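The arm's wrist is clear of the wheel and its handle, and the forces show no contact. I'll lower the cup and release it.

```bash
echo '[[[0, 0, 0, 0, 0, 2, 40], [0, 0, 0, 0, 0, 3, 40], [0, 0, 0, 0, 0, 3, 40]]]' | python3 shift.py; echo '[[[0, 0, 0, 0, 0, 0.5, 40], [0, 0, 0, 0, 0, 0.5, 40]]]' | python3 shift.py
```

```text
t: 5.28
eef_pos: [513.6, -161.0, 15.6]
tool_rot: [0.0, 0.794, -0.608, 0.0]
wrist_force: [-1.3, 0.5, 3.0]
opening: 56.5
grip_force: 32.8
t: 5.45
eef_pos: [513.7, -161.0, 15.5]
tool_rot: [0.0, 0.794, -0.608, 0.0]
wrist_force: [-2.9, 0.6, 6.7]
opening: 56.9
grip_force: 33.3
```

Touching down at 15.5. Release.

```bash
echo '[[[0, 0, 0, 0, 0, 0, 58], [0, 0, 0, 0, 0, 0, 60], [0, 0, 0, 0, 0, 0, 66], [0, 0, 0, 0, 0, 0, 85], [0, 0, 0, 0, 0, 0, 85], [0, 0, 0, 0, 0, 0, 85], [0, 0, 0, 0, 0, 0, 85], [0, 0, 0, 0, 0, 0, 85]]]' | python3 shift.py
```

```text
t: 6.12
eef_pos: [513.4, -160.3, 14.7]
tool_rot: [0.0, 0.794, -0.607, 0.0]
wrist_force: [0.0, 1.0, -0.2]
opening: 85.2
grip_force: 0.0
```

```bash
echo '[[[0, 0, 0, 15, 0, 0, 85], [0, 0, 0, 40, 0, 0, 85], [0, 0, 0, 75, 0, 0, 85], [0, 0, 0, 115, 0, 0, 85], [0, 0, 0, 115, 0, -40, 85], [0, 0, 0, 115, 0, -80, 85], [0, 0, 0, 115, 0, -120, 85], [0, 0, 0, 115, 0, -160, 85], [0, 0, 0, 115, 0, -200, 85], [0, 0, 0, 115, 0, -240, 85]]]' | python3 shift.py
python3 - <<'E'
from h import *
cv2.imwrite("pics/t4.png",cv2.resize(r.grab_frame("top")[210:310,240:400,::-1],None,fx=5,fy=5,interpolation=cv2.INTER_CUBIC))
to([540,-240,300],-75)
E
```

```text
t: 6.95
eef_pos: [543.2, -271.2, 256.7]
tool_rot: [0.0, 0.794, -0.607, 0.0]
wrist_force: [0.6, -0.4, 0.2]
opening: 85.3
grip_force: 0.0
rv [-0.01  -0.01   0.003] d [-32.   -4.  -33.3] t 7.0 tcp [ 545.  -272.2  267. ] F [ 0.4 -0.2  7.7] q [-0.52  0.28  1.08 -0.    1.77  2.35]
```

View pics/t4.png

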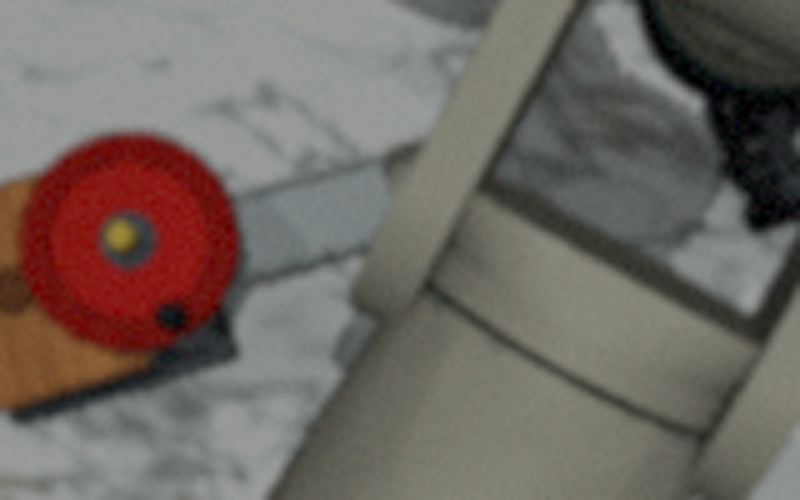

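The top view shows part of the cup rim beside the chute end; the rest is hidden by the arm. The handle is at about (174,316) in the crop, so it has not moved. Next I'll go to the wheel.

```bash
python3 -c "
from h import *
to([451,-60.5,300],0)"; echo '[[[0, 0, 0, 0, 0, -40, 40], [0, 0, 0, 0, 0, -40, 40]]]' | python3 shift.py; python3 -c "
from h import *
to([451,-60.5,300],0)"
```

```text
rv [-0.002 -0.015 -1.306] d [-228.6   34.9  -35.7] t 7.0 tcp [ 545.  -272.2  267. ] F [ 0.4 -0.2  7.7] q [-0.52  0.28  1.08 -0.    1.77  2.35]
t: 7.17
eef_pos: [544.6, -271.9, 302.6]
tool_rot: [-0.001, 0.794, -0.607, 0.006]
wrist_force: [-0.7, -0.0, 2.2]
opening: 63.3
grip_force: 0.0
rv [-0.002 -0.012 -1.306] d [-228.5   34.9    0.4] t 7.17 tcp [ 544.6 -271.9  302.6] F [-0.7 -0.   2.2] q [-0.52  0.28  1.   -0.    1.84  2.35]
```

```bash
echo '[[[0, 0, -1.3, -229, 35, 0, 40], [0, 0, -1.3, -229, 35, 0, 40], [0, 0, -1.3, -229, 35, 0, 40], [0, 0, -1.3, -229, 35, 0, 40], [0, 0, -1.3, -229, 35, 0, 40], [0, 0, -1.3, -229, 35, 0, 40], [0, 0, -1.3, -229, 35, 0, 40], [0, 0, -1.3, -229, 35, 0, 40], [0, 0, -1.3, -229, 35, 0, 40], [0, 0, -1.3, -229, 35, 0, 40]]]' | python3 shift.py
python3 - <<'E'
from h import *
to([451,-60.5,209],0)
s,Q=pose(); im=r.grab_frame("wrist"); cv2.imwrite("pics/w5.png",im[:,:,::-1])
T=np.eye(4);T[:3,:3]=Q.as_matrix();T[:3,3]=s["eef_pos"]; T=T@r.camera_model("wrist")["hand_eye"]; np.save("w5.npy",T)
hsv=cv2.cvtColor(im,cv2.COLOR_RGB2HSV)
m=(((hsv[...,0]<6)|(hsv[...,0]>174))&(hsv[...,1]>170)&(hsv[...,2]>60)).astype(np.uint8)*255
cs,_=cv2.findContours(m,cv2.RETR_EXTERNAL,cv2.CHAIN_APPROX_NONE); c=max(cs,key=cv2.contourArea); e=cv2.fitEllipse(cv2.convexHull(c)); print(e,cv2.boundingRect(c),wz(T,*e[0],203))
E
```

```text
t: 8.0
eef_pos: [449.7, -59.2, 294.5]
tool_rot: [0.0, 1.0, -0.025, 0.0]
wrist_force: [0.4, 0.1, -0.5]
opening: 40.1
grip_force: 0.0
rv [ 0.    -0.001 -0.049] d [ 1.3  1.2 85.5] t 8.0 tcp [449.7 -59.2 294.5] F [ 0.4  0.1 -0.5] q [-0.21 -0.16  1.48 -0.    1.82  1.41]
((282.79473876953125, 180.68885803222656), (150.81982421875, 160.85757446289062), 58.551605224609375) (205, 105, 162, 157) [486.31630483 -38.90462422 203.        ]
```

```bash
echo '[[[0, 0, -0.05, 1.5, 1, 25, 34], [0, 0, -0.05, 1.5, 1, 50, 34], [0, 0, -0.05, 1.5, 1, 70, 34], [0, 0, -0.05, 1.5, 1, 85, 34], [0, 0, -0.05, 1.5, 1, 85, 34], [0, 0, -0.05, 1.5, 1, 85, 34]]]' | python3 shift.py
```

```text
t: 8.55
eef_pos: [450.9, -60.5, 209.4]
tool_rot: [-0.0, 1.0, -0.004, -0.0]
wrist_force: [0.5, -0.3, 0.1]
opening: 33.7
grip_force: 0.0
```

Run:
```python
from h import *
s,Q=pose(); im=r.grab_frame("wrist")
cv2.imwrite("pics/w6.png",im[:,:,::-1]); to([451,-60.5,209],0)
```

```text
rv [ 0.    -0.001 -0.007] d [-0.5 -0.2  1.5] t 8.6 tcp [451.4 -60.7 210.5] F [ 0.9  0.6 -0.4] q [-0.21 -0.14  1.63 -0.    1.65  1.36]
```

View pics/w6.png

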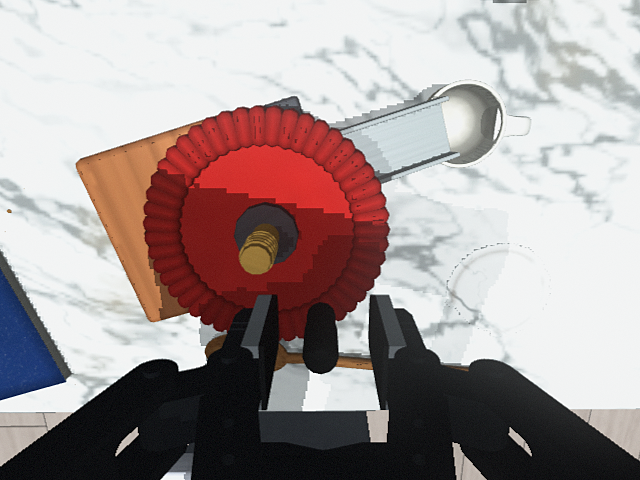

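The last view shows the post (320,340) between the fingers. The cup stands under the chute lip, with its rim centre near (461,123) and the lip corners at (447,96) and (459,153). I'll check that numerically and close gently on the handle.

```bash
python3 - <<'E'
from h import *
s,Q=pose();T=np.eye(4);T[:3,:3]=Q.as_matrix();T[:3,3]=s["eef_pos"]; T=T@r.camera_model("wrist")["hand_eye"]
print("rim pts",[wz(T,*p,49).round(1)[:2] for p in((505,120),(462,79),(464,167))])
print("lip",[wz(T,*p,71).round(1)[:2] for p in((447,96),(459,153))])
print("handle top",wz(T,321,312,237),"stem",wz(T,258,260,230),"hub",wz(T,266,233,205))
E
echo '[[[0, 0, 0, 0, 0, 0, 20], [0, 0, 0, 0, 0, 0, 8], [0, 0, 0, 0, 0, 0, 8], [0, 0, 0, 0, 0, 0, 8], [0, 0, 0, 0, 0, 0, 8]]]' | python3 shift.py 20; python3 -c "
from h import *
to([451,-60.5,209],0)"
```

```text
rim pts [array([ 516.5, -189.3]), array([ 543.7, -156.7]), array([ 483.8, -163.7])]
lip [array([ 532.5, -141.2]), array([ 496.4, -152.1])]
handle top [467.03840734 -60.71616352 237.        ] stem [481.73993459 -40.9163168  230.        ] hub [482.92117699 -40.27384371 205.        ]
t: 9.02
eef_pos: [451.6, -60.7, 210.9]
tool_rot: [0.0, 1.0, -0.003, 0.001]
wrist_force: [-0.5, -0.8, 6.3]
opening: 10.9
grip_force: 21.1
rv [ 0.001 -0.002 -0.006] d [-0.7 -0.2  1.9] t 9.02 tcp [451.6 -60.7 210.9] F [-0.5 -0.8  6.3] q [-0.21 -0.14  1.63 -0.    1.65  1.36]
```

```bash
python3 - <<'E'
import numpy as np
a=np.radians(212.3+6*np.arange(0,52)); x=38*np.cos(a); y=-38*np.sin(a)
for k in range(51): print(k+1,212.3+6*(k+1)-0, (x[k+1]-x[k]).round(1),(y[k+1]-y[k]).round(1),end=" | ")
E
echo '[[[0, 0, 0, 0, 0, -1, 8], [0, 0, 0, 0, 0, -1, 8]]]' | python3 shift.py
```

```text
1 218.3 2.3 3.2 | 2 224.3 2.6 3.0 | 3 230.3 2.9 2.7 | 4 236.3 3.2 2.4 | 5 242.3 3.4 2.0 | 6 248.3 3.6 1.7 | 7 254.3 3.8 1.3 | 8 260.3 3.9 0.9 | 9 266.3 4.0 0.5 | 10 272.3 4.0 0.0 | 11 278.3 4.0 -0.4 | 12 284.3 3.9 -0.8 | 13 290.3 3.8 -1.2 | 14 296.3 3.7 -1.6 | 15 302.3 3.5 -1.9 | 16 308.3 3.2 -2.3 | 17 314.3 3.0 -2.6 | 18 320.3 2.7 -2.9 | 19 326.3 2.4 -3.2 | 20 332.3 2.0 -3.4 | 21 338.3 1.7 -3.6 | 22 344.3 1.3 -3.8 | 23 350.3 0.9 -3.9 | 24 356.3 0.5 -4.0 | 25 362.3 0.0 -4.0 | 26 368.3 -0.4 -4.0 | 27 374.3 -0.8 -3.9 | 28 380.3 -1.2 -3.8 | 29 386.3 -1.6 -3.7 | 30 392.3 -1.9 -3.5 | 31 398.3 -2.3 -3.2 | 32 404.3 -2.6 -3.0 | 33 410.3 -2.9 -2.7 | 34 416.3 -3.2 -2.4 | 35 422.3 -3.4 -2.0 | 36 428.3 -3.6 -1.7 | 37 434.3 -3.8 -1.3 | 38 440.3 -3.9 -0.9 | 39 446.3 -4.0 -0.5 | 40 452.3 -4.0 -0.0 | 41 458.3 -4.0 0.4 | 42 464.3 -3.9 0.8 | 43 470.3 -3.8 1.2 | 44 476.3 -3.7 1.6 | 45 482.3 -3.5 1.9 | 46 488.3 -3.2 2.3 | 47 494.3 -3.0 2.6 | 48 500.3 -2.7 2.9 | 49 506.3 -2.4 3.2 | 50 512.3 -2.0 3.4 | 51 518.3 -1.7 3.6 | t: 9.18
eef_pos: [451.4, -60.5, 211.0]
tool_rot: [0.0, 1.0, -0.003, 0.0]
wrist_force: [0.9, 0.0, 3.1]
opening: 11.3
grip_force: 20.8
```

```bash
f='eef|wrist|grip'
echo '[[[0, 0, 0, 1.2, 1.6, -0.5, 8], [0, 0, 0, 2.3, 3.2, -0.5, 8], [0, 0, 0, 2.3, 3.2, -0.5, 8]]]' | python3 shift.py|egrep $f
echo '[[[0, 0, 0, 1.3, 1.5, 0, 8], [0, 0, 0, 2.6, 3.0, 0, 8], [0, 0, 0, 2.6, 3.0, 0, 8]]]' | python3 shift.py|egrep $f
echo '[[[0, 0, 0, 1.4, 1.4, 0, 8], [0, 0, 0, 2.9, 2.7, 0, 8], [0, 0, 0, 2.9, 2.7, 0, 8]]]' | python3 shift.py|egrep $f
echo '[[[0, 0, 0, 1.6, 1.2, 0, 8], [0, 0, 0, 3.2, 2.4, 0, 8], [0, 0, 0, 3.2, 2.4, 0, 8]]]' | python3 shift.py|egrep $f
```

```text
eef_pos: [453.7, -63.8, 211.0]
wrist_force: [3.0, 2.1, -0.1]
grip_force: 20.6
eef_pos: [456.3, -66.8, 211.0]
wrist_force: [4.1, 3.4, -0.0]
grip_force: 20.6
eef_pos: [459.1, -69.5, 211.0]
wrist_force: [3.6, 5.0, -0.3]
grip_force: 20.5
eef_pos: [462.3, -71.8, 211.0]
wrist_force: [3.2, 4.0, -0.8]
grip_force: 20.6
```

```bash
f='eef|wrist'
echo '[[[0, 0, 0, 1.7, 0.8, 0, 8], [0, 0, 0, 3.4, 1.5, 0, 8], [0, 0, 0, 3.4, 1.5, 0, 8]]]' | python3 shift.py|egrep $f
echo '[[[0, 0, 0, 1.8, 0.8, 0, 8], [0, 0, 0, 3.6, 1.4, 0, 8], [0, 0, 0, 3.6, 1.4, 0, 8]]]' | python3 shift.py|egrep $f
echo '[[[0, 0, 0, 1.9, 0.6, 0, 8], [0, 0, 0, 3.8, 1.3, 0, 8], [0, 0, 0, 3.8, 1.3, 0, 8]]]' | python3 shift.py|egrep $f
echo '[[[0, 0, 0, 2, 0.5, 0, 8], [0, 0, 0, 3.9, 0.9, 0, 8], [0, 0, 0, 3.9, 0.9, 0, 8]]]' | python3 shift.py|egrep $f
```

```text
eef_pos: [465.6, -73.6, 211.1]
wrist_force: [1.5, 3.1, -0.3]
eef_pos: [469.2, -75.2, 211.1]
wrist_force: [1.0, 3.1, -0.7]
eef_pos: [473.1, -76.4, 211.2]
wrist_force: [0.8, 2.8, 0.2]
eef_pos: [476.5, -77.2, 211.1]
wrist_force: [-3.6, 2.8, 0.5]
```

```bash
f='eef|wrist'
echo '[[[0, 0, 0, 1, 0.1, 0, 8], [0, 0, 0, 2, 0.2, 0, 8], [0, 0, 0, 2, 0.2, 0, 8]]]' | python3 shift.py|egrep $f
echo '[[[0, 0, 0, 1, 0.1, 0, 8], [0, 0, 0, 2, 0.2, 0, 8], [0, 0, 0, 2, 0.2, 0, 8]]]' | python3 shift.py|egrep $f
echo '[[[0, 0, 0, 1, 0, 0, 8], [0, 0, 0, 2, 0, 0, 8], [0, 0, 0, 2, 0, 0, 8]]]' | python3 shift.py|egrep $f
```

```text
eef_pos: [477.7, -77.4, 211.1]
wrist_force: [-7.5, 1.2, 2.7]
eef_pos: [479.8, -77.7, 211.1]
wrist_force: [-5.8, 1.9, 1.0]
eef_pos: [481.6, -77.8, 211.1]
wrist_force: [-7.3, 1.2, 1.3]
```

Run:
```python
from h import *
from scipy.optimize import least_squares
P=np.array([(451.4,-60.5),(453.7,-63.8),(456.3,-66.8),(459.1,-69.5),(462.3,-71.8),(465.6,-73.6),(469.2,-75.2),(473.1,-76.4),(476.5,-77.2),(477.7,-77.4),(479.8,-77.7),(481.6,-77.8)])
f=least_squares(lambda c:np.hypot(*(P-c).T)-38,[482,-40]); print(f.x,f.fun.round(2))
a=np.degrees(np.arctan2(*(P-f.x).T[::-1]))%360; print(a.round(1))
im=r.grab_frame("wrist"); cv2.imwrite("pics/w7.png",im[:,:,::-1]); o=cv2.imread("pics/w6.png")[:,:,::-1]
for i in(o,im):
    v=i.max(2); print([(int(y),np.where(v[y,285:360]<60)[0][[0,-1]]+285 if (v[y,285:360]<60).any() else None,int((v[y,285:360]<60).sum())) for y in range(290,384,6)])
to([0,0,0],0)
```

```text
[483.10677214 -39.83283862] [-0.15 -0.06  0.02  0.16  0.14  0.04  0.   -0.09 -0.05 -0.05  0.01 -0.  ]
[213.1 219.2 225.2 231.  236.9 242.6 248.5 254.7 260.  261.8 265.  267.7]
[(290, None, 0), (296, None, 0), (302, array([318, 356]), 6), (308, array([292, 332]), 27), (314, array([307, 334]), 28), (320, array([307, 338]), 29), (326, array([305, 335]), 31), (332, array([304, 336]), 33), (338, array([304, 336]), 33), (344, array([304, 336]), 33), (350, array([285, 337]), 36), (356, array([302, 342]), 38), (362, array([304, 335]), 32), (368, array([308, 332]), 25), (374, None, 0), (380, None, 0)]
[(290, array([340, 340]), 1), (296, array([303, 356]), 13), (302, array([303, 344]), 13), (308, array([285, 344]), 40), (314, array([285, 345]), 46), (320, array([285, 346]), 47), (326, array([300, 346]), 47), (332, array([299, 347]), 49), (338, array([299, 347]), 49), (344, array([299, 347]), 49), (350, array([285, 359]), 65), (356, array([285, 359]), 75), (362, array([285, 359]), 75), (368, array([285, 359]), 69), (374, array([285, 359]), 47), (380, array([285, 359]), 43)]
rv [ 0.001  0.003 -0.006] d [-481.7  -74.9  212.4] t 11.98 tcp [481.8 -77.8 211.1] F [-7.8  1.1  2.9] q [-0.24 -0.04  1.54 -0.    1.65  1.34]
```

```bash
echo '[[[0, 0, 0, 2, 0, 0, 8], [0, 0, 0, 4, -0.2, 0, 8], [0, 0, 0, 6, -0.5, 0, 8], [0, 0, 0, 7.9, -0.8, 0, 8], [0, 0, 0, 9.8, -1.3, 0, 8], [0, 0, 0, 11.7, -1.9, 0, 8], [0, 0, 0, 13.6, -2.5, 0, 8], [0, 0, 0, 15.5, -3.3, 0, 8]]]' | python3 shift.py|egrep 'eef|wrist|grip|open'
python3 - <<'E'
from h import *
im=r.grab_frame("wrist")
for i in(cv2.imread("pics/w6.png")[:,:,::-1],cv2.imread("pics/w7.png")[:,:,::-1],im):
    print([int(y) for y in range(285,330) if (i[y,316:328].max(1)<60).sum()>8][:1])
s,_=pose(); d=s["eef_pos"][:2]-[483.1,-39.83]; print(s["t"],np.hypot(*d),np.degrees(np.arctan2(d[1],d[0]))%360,s["wrist_force"])
E
```

```text
eef_pos: [497.1, -75.5, 211.1]
wrist_force: [-9.4, -3.4, 2.0]
opening: 11.0
grip_force: 20.7
[303]
[304]
[305]
12.7 38.31094330320311 292.0609913415111 [-5.37895045 -0.31207754  1.41605282]
```

```bash
cat > st.py <<'E'
from h import *
s,_=pose(); d=s["eef_pos"][:2]-[483.1,-39.83]; a=np.arctan2(d[1],d[0]); F=s["wrist_force"]
print("t",s["t"],"r",np.hypot(*d).round(2),"ang",np.degrees(a)%360,"Ft",-F[0]*np.sin(a)+F[1]*np.cos(a),"Fr",F[0]*np.cos(a)+F[1]*np.sin(a),s["eef_pos"].round(1),s["grip_force"])
E
echo '[[[0, 0, 0, 3.5, -1.8, 0, 8], [0, 0, 0, 6.9, -4, 0, 8], [0, 0, 0, 10, -6.5, 0, 8], [0, 0, 0, 12.8, -9.3, 0, 8], [0, 0, 0, 15.3, -12.4, 0, 8]]]' | python3 shift.py>/dev/null; python3 st.py
```

```text
t 13.1167 r 38.57 ang 321.3213337961527 Ft -9.40387241109888 Fr 1.3414754468805996 [513.2 -63.9 211.2] 20.738337944899286
```

```bash
echo '[[[0, 0, 0, 2.2, -3.3, 0, 8], [0, 0, 0, 4, -6.9, 0, 8], [0, 0, 0, 5.4, -10.6, 0, 8], [0, 0, 0, 6.4, -14.4, 0, 8]]]' | python3 shift.py>/dev/null; python3 st.py
echo '[[[0, 0, 0, 0.7, -4, 0, 8], [0, 0, 0, 0.9, -7.9, 0, 8], [0, 0, 0, 0.7, -11.9, 0, 8], [0, 0, 0, 0.7, -11.9, 0, 8]]]' | python3 shift.py>/dev/null; python3 st.py
```

```text
t 13.45 r 38.6 ang 344.29398072206703 Ft -10.202265089892931 Fr 2.0419575964353642 [520.3 -50.3 211.4] 20.793495743419044
t 13.7833 r 38.57 ang 4.231297307355795 Ft 0.5333603268354066 Fr 2.8343539753495497 [521.6 -37.  211.5] 20.51909411376073
```

```bash
echo '[[[0, 0, 0, 0, 0, 0, 8], [0, 0, 0, 0, 0, 0, 8]]]' | python3 shift.py; python3 st.py
python3 - <<'E'
from h import *
im=r.grab_frame("wrist"); cv2.imwrite("pics/w8.png",im[:,:,::-1]); print([int(y) for y in range(285,330) if (im[y,316:328].max(1)<60).sum()>8][:1])
E
```

```text
t: 13.95
eef_pos: [521.4, -36.4, 211.5]
tool_rot: [0.001, 1.0, -0.003, 0.001]
wrist_force: [3.2, -3.3, -0.7]
opening: 10.9
grip_force: 20.6
t 13.95 r 38.49 ang 5.116946681099478 Ft -3.5589068900103165 Fr 2.8902738378978743 [521.4 -36.4 211.5] 20.583987207646715
[285]
```

```bash
echo '[[[0, 0, 0, -0.6, -3.9, 0, 8], [0, 0, 0, -1.6, -7.8, 0, 8], [0, 0, 0, -3.1, -11.5, 0, 8], [0, 0, 0, -4.9, -15, 0, 8], [0, 0, 0, -7, -18.4, 0, 8], [0, 0, 0, -9.6, -21.5, 0, 8], [0, 0, 0, -12.4, -24.3, 0, 8]]]' | python3 shift.py >/dev/null; python3 st.py
echo '[[[0, 0, 0, -1.5, -1.3, 0, 8], [0, 0, 0, -3.1, -2.5, 0, 8], [0, 0, 0, -4.8, -3.6, 0, 8], [0, 0, 0, -6.4, -4.6, 0, 8], [0, 0, 0, -6.4, -4.6, 0, 8]]]' | python3 shift.py>/dev/null; python3 st.py
```

```text
t 14.5833 r 38.28 ang 45.63662761466646 Ft -11.310813727692175 Fr 2.4353733829979998 [509.9 -12.5 211.7] 20.554998060688376
t 15.0 r 38.41 ang 58.47460038185743 Ft -4.829061117148853 Fr 2.097134499825265 [503.2  -7.1 211.5] 20.487899773888785
```

Run:
```python
import numpy as np
from scipy.optimize import least_squares
P=np.array([(451.4,-60.5),(453.7,-63.8),(456.3,-66.8),(459.1,-69.5),(462.3,-71.8),(465.6,-73.6),(469.2,-75.2),(473.1,-76.4),(476.5,-77.2),(477.7,-77.4),(479.8,-77.7),(481.6,-77.8),(497.1,-75.5),(513.2,-63.9),(520.3,-50.3),(521.4,-36.4),(509.9,-12.5),(503.2,-7.1)])
for g in(lambda c:np.hypot(*(P-c[:2]).T)-38,lambda c:np.hypot(*(P-c[:2]).T)-c[2]):
    f=least_squares(g,[482,-40,38]); c=f.x[:2]; print(f.x,f.fun.round(2),(np.degrees(np.arctan2(*(P-c).T[::-1]))%360).round(1))
```

```text
[483.50538194 -39.9821916   38.        ] [ 0.1   0.15  0.2   0.3   0.24  0.09  0.01 -0.12 -0.13 -0.13 -0.1  -0.13
  0.03  0.13  0.21  0.06  0.1   0.33] [212.6 218.6 224.6 230.4 236.3 242.  247.9 254.1 259.3 261.2 264.4 267.1
 290.9 321.1 344.3   5.4  46.2  59.1]
[483.41258888 -39.78808819  38.18232883] [-0.05  0.02  0.09  0.21  0.16  0.03 -0.02 -0.15 -0.14 -0.14 -0.1  -0.13
  0.06  0.14  0.17 -0.04 -0.15  0.03] [212.9 218.9 224.9 230.7 236.6 242.2 248.1 254.3 259.5 261.4 264.6 267.3
 291.  321.  344.1   5.1  45.9  58.8]
```

```bash
sed -i 's/483.1,-39.83/483.41,-39.79/' st.py; echo '[[[0, 0, 0, -1.8, -0.9, 0, 8], [0, 0, 0, -3.5, -1.8, 0, 8], [0, 0, 0, -5.4, -2.5, 0, 8], [0, 0, 0, -7.3, -3.2, 0, 8], [0, 0, 0, -9, -3.7, 0, 8], [0, 0, 0, -9, -3.7, 0, 8], [0, 0, 0, -9, -3.7, 0, 8]]]' | python3 shift.py>/dev/null; python3 st.py
```

```text
t 15.5833 r 38.28 ang 73.98792995244573 Ft -6.0902478597183975 Fr -0.2735383246420757 [494.   -3.  211.5] 20.501676020994637
```

```bash
echo '[[[0, 0, 0, -1.5, -0.4, 0, 8], [0, 0, 0, -2.9, -0.6, 0, 8], [0, 0, 0, -2.9, -0.6, 0, 8], [0, 0, 0, -2.9, -0.6, 0, 8]]]' | python3 shift.py>/dev/null; python3 st.py
```

```text
t 15.9167 r 38.25 ang 78.11749534673507 Ft -6.559960487740894 Fr 0.22080327709151226 [491.3  -2.4 211.5] 20.468031395630533
```

```bash
echo '[[[0, 0, 0, -0.8, 0, 0, 8], [0, 0, 0, -0.8, 0, 0, 8]]]' | python3 shift.py>/dev/null; python3 st.py;  python3 - <<'E'
from h import *
im=r.grab_frame("wrist"); cv2.imwrite("pics/w9.png",im[:,:,::-1]); 
print([int((im[y,316:328].max(1)<60).sum()) for y in range(285,330,2)])
E
```

```text
t 16.0833 r 38.15 ang 78.76477400574834 Ft -9.030119043834079 Fr 0.2501873536151862 [490.8  -2.4 211.6] 20.37743606924778
[0, 0, 0, 0, 0, 0, 0, 11, 12, 12, 12, 12, 12, 12, 12, 12, 12, 12, 12, 12, 12, 12, 12]
```

```bash
echo '[[[0, 0, 0, -0.7, 0, 0, 8], [0, 0, 0, -1.3, -0.1, 0, 8], [0, 0, 0, -1.3, -0.1, 0, 8]]]' | python3 shift.py>/dev/null; python3 st.py;  python3 - <<'E'
from h import *
im=r.grab_frame("wrist")
for i in(cv2.imread("pics/w6.png"),cv2.imread("pics/w7.png"),im): print([int((i[y,316:328].max(1)<60).sum()) for y in range(294,310)])
E
```

```text
t 16.3833 r 38.13 ang 80.74048512972345 Ft -7.688193782333552 Fr 0.32390899170528786 [489.5  -2.2 211.5] 20.412139914547538
[0, 0, 0, 1, 3, 1, 0, 0, 5, 11, 12, 12, 12, 12, 12, 12]
[0, 0, 0, 0, 0, 0, 0, 0, 0, 0, 9, 12, 12, 12, 12, 12]
[0, 0, 0, 0, 4, 10, 12, 12, 12, 12, 12, 12, 12, 12, 12, 12]
```

```bash
echo '[[[0, 0, 0, 0, 0, 0, 24], [0, 0, 0, 0, 0, 0, 24], [0, 0, 0, 0, 0, 0, 24], [0, 0, 0, 0, 0, 0, 24]]]' | python3 shift.py; echo '[[[0, 0, 0, 0, 0, -10, 24], [0, 0, 0, 0, 0, -30, 24], [0, 0, 0, 0, 0, -60, 24], [0, 0, 0, 0, 0, -95, 24], [0, 0, 0, -30, 0, -110, 24], [0, 0, 0, -70, 0, -110, 24], [0, 0, 0, -110, 0, -110, 24], [0, 0, 0, -110, 0, -110, 24]]]' | python3 shift.py
python3 - <<'E'
from h import *
t=r.grab_frame("top"); s=r.grab_frame("scene"); 
s_,Q=pose(); im=r.grab_frame("wrist"); cv2.imwrite("pics/wf.png",im[:,:,::-1]); cv2.imwrite("pics/tf.png",t[:,:,::-1]); cv2.imwrite("pics/sf.png",s[:,:,::-1])
T=np.eye(4);T[:3,:3]=Q.as_matrix();T[:3,3]=s_["eef_pos"]; T=T@r.camera_model("wrist")["hand_eye"]
hsv=cv2.cvtColor(im,cv2.COLOR_RGB2HSV)
m=(((hsv[...,0]<6)|(hsv[...,0]>174))&(hsv[...,1]>150)&(hsv[...,2]>50)).astype(np.uint8)*255
cs,_=cv2.findContours(m,cv2.RETR_EXTERNAL,cv2.CHAIN_APPROX_NONE); c=max(cs,key=cv2.contourArea); e=cv2.fitEllipse(cv2.convexHull(c)); C=wz(T,*e[0],203); print(e,C)
x,y,w,h=cv2.boundingRect(c); sub=(im.max(2)<50).astype(np.uint8); sub[:max(0,y-30)]=0; sub[y+h:]=0; sub[:,:x-10]=0; sub[:,x+w+30:]=0
n,l,st,ce=cv2.connectedComponentsWithStats(sub)
for i in range(1,n):
    if st[i,4]>60: print(st[i],ce[i].round(),wz(T,*ce[i],228).round(1))
# bystanders: compare with first pictures
for nm,now in(("top",t),("scene",s)):
    a=cv2.imread(f"pics/{nm}0.png")[:,:,::-1].astype(int); d=np.abs(a-now.astype(int)).max(2)
    for lab,box in ((("tin",(355,175,392,213)),("shaker",(264,180,288,207))) if nm=="top" else (("tin",(220,237,263,281)),("shaker",(215,313,245,368)))):
        x0,y0,x1,y1=box; print(nm,lab,(d[y0:y1,x0:x1]>40).mean().round(3))
print(s_["t"])
E
```

```text
t: 16.77
eef_pos: [488.1, -2.2, 211.1]
tool_rot: [-0.0, 1.0, -0.003, -0.0]
wrist_force: [0.5, 0.3, 0.5]
opening: 24.3
grip_force: 0.0
t: 17.43
eef_pos: [373.7, -1.3, 323.6]
tool_rot: [0.0, 1.0, -0.003, 0.002]
wrist_force: [0.2, 0.2, -0.1]
opening: 24.0
grip_force: 0.0
((387.5158996582031, 49.94233703613281), (156.38909912109375, 170.59799194335938), 16.501922607421875) [484.28717198 -40.09268512 203.        ]
[312  20  23  31 525] [323.  35.] [488.9  -2.9 228. ]
top tin 0.0
top shaker 0.0
scene tin 0.0
scene shaker 0.0
17.5333
```

Run:
```python
from h import *
s_,Q=pose(); T=np.eye(4);T[:3,:3]=Q.as_matrix();T[:3,3]=s_["eef_pos"]; T=T@r.camera_model("wrist")["hand_eye"]
im=cv2.imread("pics/wf.png"); print("now top far edge",wz(T,323,20,237),"cols",wz(T,312,28,237)[1],wz(T,334,28,237)[1])
h=cv2.cvtColor(im,cv2.COLOR_BGR2HSV); b=((h[...,0]>14)&(h[...,0]<34)&(h[...,1]>120)&(h[...,2]>60)).astype(np.uint8); b[:,:330]=0;b[:,450:]=0;b[200:]=0
n,l,st,ce=cv2.connectedComponentsWithStats(b)
for i in range(1,n):
    if st[i,4]>30: print("brass",st[i],wz(T,st[i,0]+st[i,2]/2,st[i,1]+st[i,2]/2,234).round(1))
t=cv2.imread("pics/tf.png"); t0=cv2.imread("pics/top0.png")
for nm,i in(("start",t0),("now",t)):
    sub=i[230:290,240:292]; k=(sub.max(2)<45).astype(np.uint8); hsv=cv2.cvtColor(sub,cv2.COLOR_BGR2HSV); red=(((hsv[...,0]<6)|(hsv[...,0]>174))&(hsv[...,1]>150)).astype(np.uint8)
    print(nm,[(onz("top",x+240,y+230,237)[:2].round(1),a) for (x,y),a in zip((lambda r:(r[3],r[2][:,4]))(cv2.connectedComponentsWithStats(k))[0][1:],cv2.connectedComponentsWithStats(k)[2][1:,4]) if a>4], int(red.sum()))
# cup rim by bright blob in wf
```

```text
now top far edge [494.77994437  -2.86234386 237.        ] cols 2.5965685192536374 -8.28307386570547
brass [381  36  26  27 496] [481.8 -38.9 234. ]
start [(array([448.2, -61.6]), np.int32(17)), (array([444.6, -79.5]), np.int32(18)), (array([426.2, -47.3]), np.int32(59))] 1333
now [(array([487.3,  -5. ]), np.int32(19)), (array([445.7, -79.8]), np.int32(16)), (array([427.9, -52.1]), np.int32(53))] 1328
```

```bash
python3 -c "
from rig import r
print(r.finish_job())"
```

```text
the job is handed in; nothing more can be done
None
```

I handed the job in at about 17.5 s: the cup stands upright under the chute lip and is released, the wheel is turned about 180° (±2° by my estimate) past the point where it bit and is released, grip on the handle was about 20 N (about 10 N more when pushing), and the tin and shaker are unmoved. The result of the judging was not shown.

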